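# Probe a clay-printer bed for its high corner and wind it level

### The arm

A 6-joint arm with a two-finger parallel gripper is mounted at the origin on the work surface. World frame = base frame: x ahead of the robot, y to its left, z up, the work surface at z = 0. Lengths are in mm, angles in degrees, forces in N, time in s.
With the tool pointing down it reaches from about 350 to 975 mm from the base axis. Payload 4.9 kg.
Tool frame: the origin (TCP) lies between the finger pads; the fingertips stand 19 mm ahead of it and the grasp point (between the pads) is the TCP; z points along the fingers, y is the line along which they close (so a half turn about z gives the same grasp; the last joint's range is limited). The gripper opens to 85 mm and grips with 20 to 120 N. Pads are 22 mm wide; open, the fingers measure 114 mm over their backs; the gripper's body (76 mm by 85 mm) begins 54 mm behind the grasp point. The pads swing forward as they close: fully open they stand 13 mm farther back than shut.
Start: joints at [-83.136, 3.019, 92.412, -0, 84.569, -6.818], TCP at [147.831, -607.246, 250.304] pointing down, gripper open.
Joint ranges: [-172.51, 172.51], [-57.92, 126.97], [3.15, 148.05], [-58.71, 238.71], [5.1, 150.11], [-179.66, 179.66]. Speed limits (degrees/s): [147.25, 147.25, 180, 180, 180, 180].

### API

Orientations are given as a 3x3 rotation matrix whose columns are the frame's x, y, z axes.
In Python, from bench import * gives the robot as it stands. The module is installed in compiled form; this text tells all that it offers.
- The arm moves only by the shell command python3 -m pendant 'ROWS' [FORCE]. ROWS is JSON, a list of rows, each an object with "grip": the gripper's target within -1 to 1 (fully open at 1, half-way at 0, shut at -1); "slide": the shift along the tool's x, y, z in m, a list of three; "twist": the turn about the tool's z in degrees. In form: [{"grip": grip, "slide": [x, y, z], "twist": twist}, ...]. A call has exactly 10 rows; each row shifts and turns the commanded pose from where the row before left it, along the tool's axes as they then stand; what a row does not reach is not made up. A row lasts 1/8 s, in which the tool goes at most 62.5 mm and 10.7 degrees, less where a joint would pass 70% of its speed; a pose out of reach is approached as far as the arm can. A call is refused whole if a number of a shift passes 0.0625 or a number of a turn 10.7, either way. A call with a gripper value outside its range is refused whole. The fingers move at their own pace and stop on an object; FORCE is the grip in N (left out, the last holds). Time passes only in rows, so rows that do not move let the fingers close, or fill a call up. It gives the time, the measured TCP pose, the force, the opening and the grip force at its end, in the units of the state.
- sense(): the state, without advancing time (a new reading comes with each control period).
- read_camera(name): name is "side" or "top" or "wrist"; returns a dict with "color" (480x640x3 uint8, blue, green, red), "z_map" (480x640 float32, mm along the optical axis (not along the pixel's ray), 0 where there is no reading), "mtx" (3x3 intrinsics, pixels), "k1" (the pictures are not rectified: a ray, as slopes to the right and down, at radius r is drawn at 1 + k1 r^2 times it, then the intrinsics apply), "pose" (4x4, takes a point from camera to world coordinates). Camera axes: x right, y down, z forward; pixel columns grow to the right and rows downward; lengths in mm; the calibration is good to about 2 mm. A picture is of the moment at which its call begins.
- hand_in(): hands the job in; it is judged then, once.
The state is a dict: "time_s": time; "joint_pos": joint angles; "dq": joint speeds; "tau": joint torques, N m; "position": TCP position; "orientation": TCP orientation; "force": force on the tool from outside, world axes, zero at the start; "torque": the same for the moment, N m; "finger_gap": finger opening in mm; "finger_force": force on a finger pad.
Only numpy, scipy, OpenCV 4.12 (cv2) and the standard library are available. Lean on these libraries where they do the work, as an engineer would, in place of code of your own. Each camera call takes 0.05 s, during which the arm holds its last target. There are 200 camera calls.

### The job

One corner of the clay printer's round bed stands a few millimetres high. Take the orange touch probe out of its wooden stand, touch its red tip gently to the bed beside each of the three levelling screws, one after another, to find the high corner, and put the probe back upright in its stand. Then turn only the knob of the high corner clockwise to wind it down until the bed lies level with the table, at the height of the two corners that were right, without leaning on the bed or disturbing the things around.

Things in the scene. Friction and masses are not known exactly. Their poses are not given: they have to be found in the camera images.
- bed_foot: dark steel three-armed foot of the print bed, fixed to the table; origin: centre, on the table top, x axis towards screw_a. The bed above it is a loose aluminium plate of 1.8 kg: a grey-faced disc 164 mm across, 10 mm thick, with three slotted lugs out to 113 mm, lying by its weight on the shoulders of the three screws; once level, its face lies 62 mm above the table
- screw_a (a point): on the axis of one of the bed's three levelling screws, 95 mm above the table: mid-height of its knob where the corner stands right. Fixed to the foot; the letter does not tell which is high. On the foot's x axis, 95 mm out. Knobs: round, black, knurled, 38 mm across, 22 mm tall, from 84 to 106 mm above the table (22 to 44 mm above the bed); the high corner's 3 to 6 mm higher
- screw_b (a point): on the axis of one of the bed's three levelling screws, 95 mm above the table: mid-height of its knob where the corner stands right. Fixed to the foot; the letter does not tell which is high. 120 deg counter-clockwise (from above) of screw_a. Turned clockwise, seen from above, a knob sinks with its corner 12 mm a turn (1.91 mm per rad). Best touch the bed 50 to 65 mm out, towards a screw
- screw_c (a point): on the axis of one of the bed's three levelling screws, 95 mm above the table: mid-height of its knob where the corner stands right. Fixed to the foot; the letter does not tell which is high. 120 deg clockwise of screw_a. The screws are stiff (0.08 N m) and stay where they are left. At the start one corner is 3 to 6 mm high (at its screw); the others are right to 0.2 mm
- probe: touch probe, 150 g: upright square orange handle 24 x 24 mm, sides along its x and y axes, from 6 to 68 mm above the origin; under it a dark flange 34 mm across, 6 mm thick; then a steel stem 10 mm across, 38 mm long, with a thin sprung stylus. Origin: centre of the flange's underside; z points up the handle. At the start it stands in its stand, flange on the block
- probe_tip (a point): lowest point of the stylus's red 6 mm ball, 56 mm below the probe's origin when free. The spring gives from 0.7 N on, 1.2 N per mm, with 6 mm of travel along the probe's axis; after that it is solid
- stand_mouth (a point): centre of the mouth of the hole in the probe's stand, a pale plywood block 76 x 76 x 68 mm fixed to the table; the mouth lies 68 mm above the table; the hole is 18 mm across, 62 mm deep, with a 3 mm chamfer
- mug: bystander, to be left alone: blue glazed mug, 76 mm across, 85 mm tall; origin: centre of its underside
- bowl: bystander, to be left alone: green glazed bowl, 130 mm across, 55 mm tall; origin: centre of its underside
- bisque_pot: bystander, to be left alone: small terracotta pot, 80 mm across, 85 mm tall; origin: centre of its underside
- nozzle_cone: bystander, to be left alone: white printing nozzle standing on its wide end, 48 mm across, 56 mm tall; origin: centre of its underside
- kiln_post: bystander, to be left alone: off-white square kiln post, 36 x 36 x 75 mm; origin: centre of its underside
- wood_rib: bystander, to be left alone: flat wooden rib, 110 x 45 x 7 mm; origin: centre of its underside
- needle_tool: bystander, to be left alone: thin needle tool lying on the table, 150 mm long, 12 mm thick; origin: centre of its underside
There are look-alikes about, which are no part of the job. Of the things that look like the probe, the smaller one is meant. Leave any yellow look-alike of the part that bears stand_mouth alone.

How it is judged:
By the outcome, as a careful person would: the job done as asked, in the order asked, and still so for the second after the job is handed in, with the robot touching nothing.
It also fails if it takes over 72 s, if anything falls off the work surface, if the arm or the gripper's body presses on something with over 40 N, if the wrist force passes 120 N, or if a joint passes its speed limit or range.

## Working session

There is one attempt and no reset: what is moved stays moved. The work goes in short steps, Python scripts to look and compute and a shell command to move; the robot and the scene stay as the last step left them, time stands still between calls to the robot, and variables do not carry over. Pictures are saved under pics/ and viewed, at most 10 in all, crops included, and the job is handed in when it is done.

```bash
mkdir -p pics
cat > h.py <<'E'
from bench import *
import numpy as np, cv2
def snap(n,f):
    d=read_camera(n); np.savez(''+f+'.npz',**d); cv2.imwrite('pics/'+f+'.png',d['color']); return d
def ray(d,u,v):
    m=d['mtx'];k=float(d['k1']); p=np.array([(u-m[0,2])/m[0,0],(v-m[1,2])/m[1,1]]); q=p.copy()
    for _ in range(20): q=p/(1+k*(q@q))
    return np.array([q[0],q[1],1.])
def pt(d,u,v,z=None):
    r=ray(d,u,v); P=d['pose']
    if z is None: s=float(d['z_map'][int(round(v)),int(round(u))])
    else: s=(z-P[2,3])/(P[:3,:3]@r)[2]
    return P[:3,:3]@(r*s)+P[:3,3]
def cloud(d):
    m=d['mtx'];k=float(d['k1']);v,u=np.mgrid[:480,:640]
    px=(u-m[0,2])/m[0,0];py=(v-m[1,2])/m[1,1];x,y=px.copy(),py.copy()
    for _ in range(20):
        r=1+k*(x*x+y*y);x=px/r;y=py/r
    s=d['z_map'];P=d['pose'];c=np.stack([x*s,y*s,s],-1)@P[:3,:3].T+P[:3,3]
    c[s==0]=np.nan; return c
def load(f): return dict(np.load(''+f+'.npz'))
E
python3 -c "
from h import *
snap('top','top0');snap('side','side0')
s=sense();print(s)
d=load('top0');print(d['mtx'],d['k1'],d['pose']); print(load('side0')['pose'])"
```

```text
{'time_s': 0.1, 'joint_pos': array([-8.31382100e+01,  3.05622660e+00,  9.24876787e+01, -1.75798224e-03,
        8.45691573e+01, -6.81987680e+00]), 'dq': array([-0.00194509, -0.06557896, -0.21949304,  0.01513721,  0.08846217,
        0.01605734]), 'tau': array([ 7.18236006e-04, -3.94906104e+01, -3.71365464e+01, -5.70278289e-06,
        3.94873510e-03, -7.34850516e-06]), 'position': array([ 147.73754958, -606.71645604,  249.12015942]), 'orientation': array([[ 9.71624186e-01,  2.36529852e-01, -2.66087292e-04],
       [ 2.36529914e-01, -9.71622239e-01,  1.95553052e-03],
       [ 2.04005015e-04, -1.96297836e-03, -9.99998053e-01]]), 'force': array([ 0.05462065, -0.35168811, -0.03877662]), 'torque': array([0.01761065, 0.02723613, 0.01518535]), 'finger_force': 0.0, 'finger_gap': 84.96882643591742}
[[489.25942275   0.         316.54840129]
 [  0.         489.25942275 245.4398484 ]
 [  0.           0.           1.        ]] 0.04424376694626255 [[ 6.33198182e-03 -9.89728211e-01  1.42821476e-01  3.83000205e+02]
 [-9.99939051e-01 -7.55858667e-03 -8.04746318e-03  1.19880933e+01]
 [ 9.04432985e-03 -1.42761815e-01 -9.89715749e-01  1.33467483e+03]
 [ 0.00000000e+00  0.00000000e+00  0.00000000e+00  1.00000000e+00]]
[[-8.59811563e-01 -2.78437027e-01  4.28015068e-01 -7.90108644e+01]
 [-5.10394705e-01  4.44234746e-01 -7.36310217e-01  1.07135022e+03]
 [ 1.48768626e-02 -8.51544663e-01 -5.24070955e-01  8.22348921e+02]
 [ 0.00000000e+00  0.00000000e+00  0.00000000e+00  1.00000000e+00]]
```

View pics/top0.png

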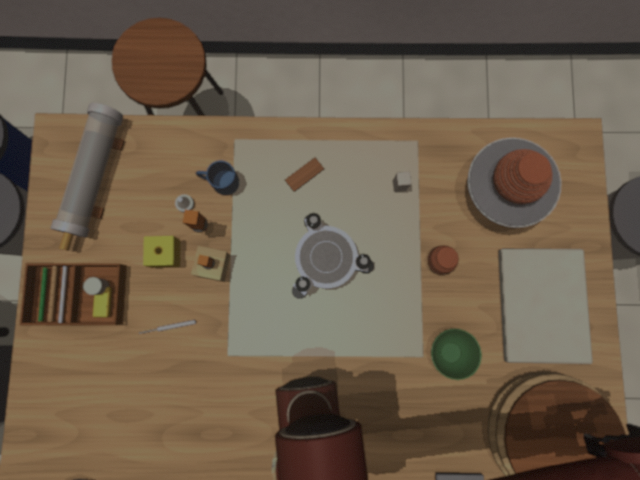

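View pics/side0.png

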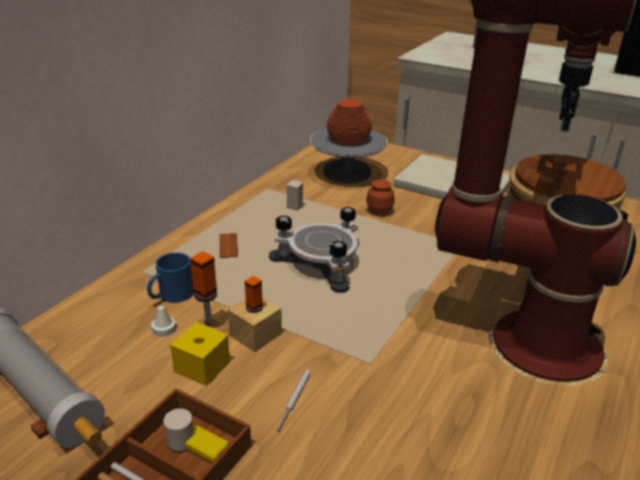

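Two orange probe-like things are visible. One stands free by the cone at top (195,219) / side (204,275) and is larger. The other is in the pale plywood block at top (205,261) / side (254,293); it is smaller and in the stand, so it is the one meant. The yellow block at top (160,251) is the look-alike stand. The bed is at top (327,257), with knobs at (313,220), (364,262) and (302,285). Next is one enlarged crop to confirm.

Run:
```python
from h import *
d=load('top0'); s=load('side0')
a=cv2.resize(d['color'][190:300,150:260],(400,400),interpolation=cv2.INTER_CUBIC)
b=cv2.resize(s['color'][240:380,150:290],(400,400),interpolation=cv2.INTER_CUBIC)
cv2.imwrite('pics/crop1.png',np.hstack([a,b]))
a=cv2.resize(d['color'][200:310,270:395],(720,int(110*720/125)),interpolation=cv2.INTER_CUBIC)[:600]
cv2.imwrite('pics/crop2.png',a)
c=cloud(d)
for n,u,v,z in [('probe',205,261,136),('big',195,219,150),('standblk',210,263,68),('bed',327,257,62),('k1',313,220,106),('k2',364,262,106),('k3',302,285,106)]:
    print(n,pt(d,u,v,z).round(0),c[v,u].round(0))
```

```text
probe [515. 276. 136.] [515. 276. 137.]
big [617. 301. 150.] [614. 297. 168.]
standblk [518. 278.  68.] [515. 271.  97.]
bed [536. -26.  62.] [536. -26.  67.]
k1 [626.  11. 106.] [624.  11. 114.]
k2 [ 519. -118.  106.] [ 519. -118.  104.]
k3 [460.  38. 106.] [460.  38. 103.]
```

View pics/crop1.png

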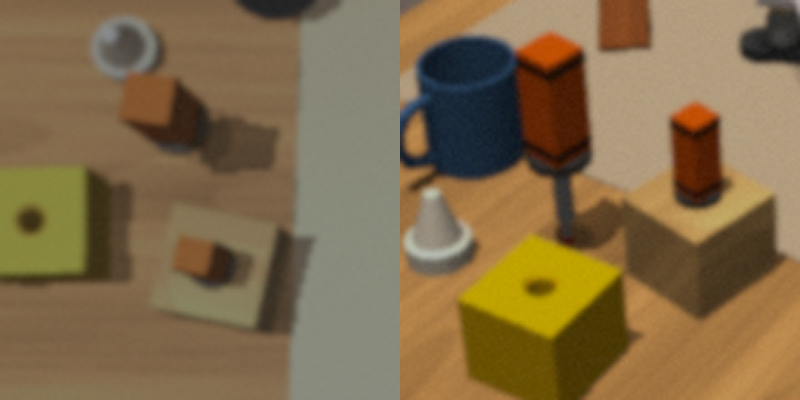

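View pics/crop2.png

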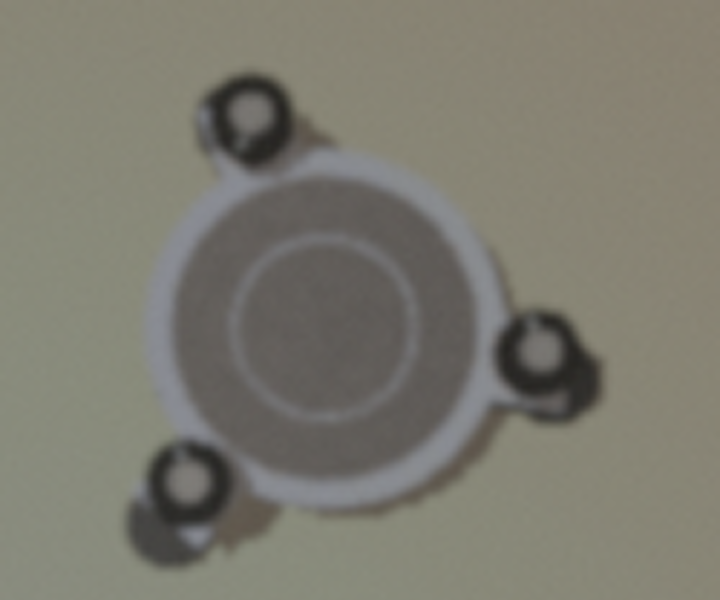

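The crop confirms it: the smaller probe sits in the pale stand, with the larger one free-standing on its stem. The side camera isn't needed for now, so I'm heading to the stand.

```bash
python3 -m pendant '[{"grip":1,"slide":[0.033,-0.045,0],"twist":0},{"grip":1,"slide":[0.033,-0.045,0],"twist":0},{"grip":1,"slide":[0.033,-0.045,0],"twist":0},{"grip":1,"slide":[0.033,-0.045,0],"twist":0},{"grip":1,"slide":[0.033,-0.045,0],"twist":0},{"grip":1,"slide":[0.033,-0.045,0],"twist":0},{"grip":1,"slide":[0.033,-0.045,0],"twist":0},{"grip":1,"slide":[0.033,-0.045,0],"twist":0},{"grip":1,"slide":[0.033,-0.045,0],"twist":0},{"grip":1,"slide":[0.033,-0.045,0],"twist":0}]' 30
```

```text
time_s: 1.35
position: [362.2, -90.2, 250.1]
orientation: [[0.972, 0.236, 0.001], [0.236, -0.972, -0.0], [0.0, 0.0, -1.0]]
force: [1.7, -0.5, 0.6]
finger_gap: 85.4
finger_force: 0.0
```

```bash
python3 -m pendant '[{"grip":1,"slide":[0.0336,-0.0456,0],"twist":0},{"grip":1,"slide":[0.0336,-0.0456,0],"twist":0},{"grip":1,"slide":[0.0336,-0.0456,0],"twist":0},{"grip":1,"slide":[0.0336,-0.0456,0],"twist":0},{"grip":1,"slide":[0.0336,-0.0456,0],"twist":0},{"grip":1,"slide":[0.0336,-0.0456,0],"twist":0},{"grip":1,"slide":[0.0336,-0.0456,0],"twist":0},{"grip":1,"slide":[0,0,0],"twist":9.2},{"grip":1,"slide":[0,0,0],"twist":9.2},{"grip":1,"slide":[0,0,0],"twist":9.1}]'
python3 - <<'E'
from h import *
d=snap('wrist','w1');c=cloud(d)
print(d['pose'].round(3),sense()['position'])
hsv=cv2.cvtColor(d['color'],cv2.COLOR_BGR2HSV)
m=(hsv[...,0]<14)&(hsv[...,1]>150)
for lo,hi in [(125,145)]:
    q=(np.abs(c[...,2]-135)<5)&m
    p=c[q][:,:2].astype(np.float32);print(len(p),p.mean(0) if len(p) else'',cv2.minAreaRect(p) if len(p)>5 else '', np.median(c[q][:,2]) if len(p) else '')
q=(np.abs(c[...,2]-68)<3)
p=c[q][:,:2].astype(np.float32);print(len(p),p.min(0),p.max(0))
E
```

```text
time_s: 2.6
position: [514.7, 274.0, 249.4]
orientation: [[0.97, -0.243, -0.001], [-0.243, -0.97, -0.001], [-0.001, 0.001, -1.0]]
force: [0.9, 0.0, -0.4]
finger_gap: 85.8
finger_force: 0.0
[[-2.44000e-01 -9.30000e-01 -2.73000e-01  5.83270e+02]
 [-9.70000e-01  2.35000e-01  6.70000e-02  2.56899e+02]
 [ 2.00000e-03  2.81000e-01 -9.60000e-01  3.72890e+02]
 [ 0.00000e+00  0.00000e+00  0.00000e+00  1.00000e+00]] [514.71653974 273.88473805 249.49905694]
1222 [534.25793 287.00293] ((566.9406127929688, 299.4024353027344), (129.05490112304688, 39.684112548828125), 11.941823959350586) 135.8562623671302
17893 [463.94736  -25.917526] [640.6455 456.3981]
```

View pics/w1.png

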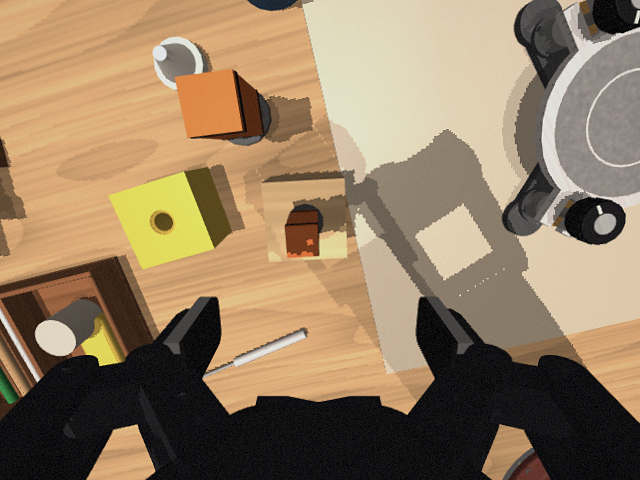

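The wrist view shows the probe handle top at about (303,240) and the stand at about (305,220), nearly aligned with the tool. Next is fitting the handle and stand by depth.

Run:
```python
from h import *
d=load('w1');c=cloud(d)
near=np.hypot(c[...,0]-515,c[...,1]-275)<60
for z in (136,68):
    q=near&(np.abs(c[...,2]-z)<2.5)
    p=c[q].astype(np.float32);print(z,len(p),p.mean(0),np.median(p[:,2]),cv2.minAreaRect(p[:,:2].copy()))
for u,v in [(262,182),(344,178),(347,258),(269,262)]: print(pt(d,u,v,68).round(1))
a=d['color'][170:275,255:355]; cv2.imwrite('pics/crop3.png',cv2.resize(a,(570,600),interpolation=cv2.INTER_CUBIC))
# bed knobs from top cam, depth check
```

```text
136 1032 [519.8844  284.81058 135.88635] 135.90823 ((519.4229125976562, 284.9538879394531), (24.08393669128418, 24.761690139770508), 79.10909271240234)
68 4722 [524.5245  282.74585  67.90446] 67.89726 ((519.3319702148438, 284.8334045410156), (76.25460815429688, 76.33159637451172), 79.12105560302734)
[563.8 313.8  68. ]
[549.1 240.9  68. ]
[473.8 255.1  68. ]
[488.4 329.5  68. ]
```

View pics/crop3.png

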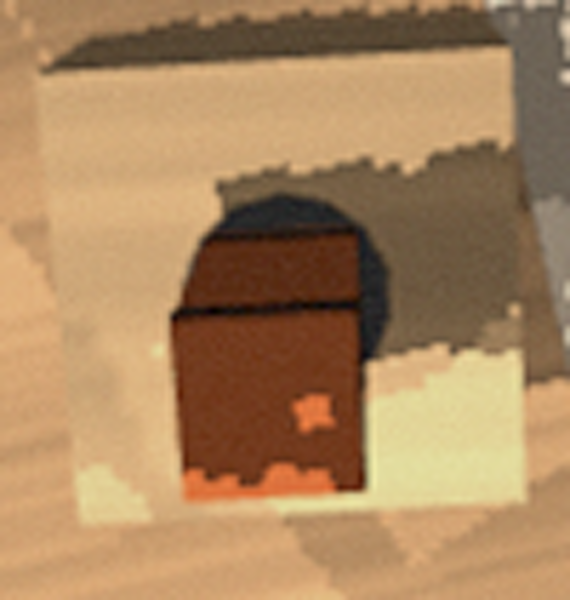

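Handle and stand are concentric at (519.4, 284.9) with their sides at 79.1°, and the sizes match (24 and 76 mm). Now I descend and grasp.

```bash
python3 -m pendant '[{"grip":1,"slide":[0.002,-0.0118,0.01],"twist":-3.2},{"grip":1,"slide":[0,0,0.045],"twist":0},{"grip":1,"slide":[0,0,0.045],"twist":0},{"grip":1,"slide":[0,0,0.03],"twist":0},{"grip":1,"slide":[0,0,0.01],"twist":0},{"grip":-1,"slide":[0,0,0],"twist":0},{"grip":-1,"slide":[0,0,0],"twist":0},{"grip":-1,"slide":[0,0,0],"twist":0},{"grip":-1,"slide":[0,0,0],"twist":0},{"grip":-1,"slide":[0,0,0],"twist":0}]' 40
```

```text
time_s: 3.9
position: [520.7, 285.1, 111.9]
orientation: [[0.983, -0.184, 0.002], [-0.184, -0.983, 0.001], [0.002, -0.001, -1.0]]
force: [-0.2, 0.2, 5.6]
finger_gap: 23.6
finger_force: 40.1
```

Run:
```python
from h import *
d=load('top0');w=load('w1')
K=[pt(d,u,v,z) for u,v,z in [(313.6,219.6,111),(363.9,261.1,106),(302.8,284.0,106)]]
for k in K: print(k.round(1))
C=np.mean(K,0);print('C',C.round(1),[ (np.hypot(*(k-C)[:2]).round(1),np.degrees(np.arctan2(*(k-C)[1::-1])).round(1)) for k in K])
print('bed rim C',pt(d,270+323/5.76,200+328/5.76,64).round(1))
cw=cloud(w)
print('wrist knob',pt(w,605,222,106).round(1))
ct=cloud(d)
q=(ct[...,2]>95)&(ct[...,2]<125)&(np.hypot(ct[...,0]-536,ct[...,1]+26)<125)
n,l,st,ce=cv2.connectedComponentsWithStats(q.astype(np.uint8))
for i in range(1,n):
    if st[i,4]>8: print(st[i,4],ct[l==i].mean(0).round(1),np.median(ct[l==i][:,2]).round(1),ce[i])
q=(np.hypot(ct[...,0]-536,ct[...,1]+24)<72)&(np.abs(ct[...,2]-64)<12)
P=ct[q];A=np.c_[P[:,:2]-[536,-24],np.ones(len(P))];print(np.linalg.lstsq(A,P[:,2],rcond=None)[0]*[95,95,1])
```

```text
[626.  10. 111.]
[ 521.2 -117.9  106. ]
[462.4  35.9 106. ]
C [536.5 -24.  107.7] [(np.float64(95.7), np.float64(20.8)), (np.float64(95.1), np.float64(-99.3)), (np.float64(95.3), np.float64(141.1))]
bed rim C [536.2 -23.5  64. ]
wrist knob [465.5  39.3 106. ]
183 [625.   11.2 110. ] 110.2 [313.09289617 220.04918033]
185 [ 522.1 -116.   105.5] 105.4 [363.10810811 260.78378378]
180 [464.   37.3 105.5] 105.3 [302.25       283.36111111]
[ 3.02981511  0.9015026  64.03477319]
```

Knob tops read 110, 105.4 and 105.3 mm, so screw 1 (at 20.8°) looks high. I still probe all three. Lift out and go over corner 3 first.

```bash
python3 -m pendant '[{"grip":-1,"slide":[0,0,-0.02],"twist":0},{"grip":-1,"slide":[0,0,-0.045],"twist":0},{"grip":-1,"slide":[0,0,-0.045],"twist":0},{"grip":-1,"slide":[0.0044,0.0547,0],"twist":0},{"grip":-1,"slide":[0.0044,0.0547,0],"twist":0},{"grip":-1,"slide":[0.0044,0.0547,0],"twist":0},{"grip":-1,"slide":[0.0044,0.0547,0],"twist":0},{"grip":-1,"slide":[0.0044,0.0547,0],"twist":0},{"grip":-1,"slide":[0,0,0],"twist":0},{"grip":-1,"slide":[0,0,0],"twist":0}]' 40
python3 - <<'E'
from h import *
d=snap('side','side1')
x,y=0,0
s=sense();print(s['position'],s['force'])
# project tcp
P=np.linalg.inv(d['pose']);q=P@np.r_[s['position'],1];m=d['mtx'];print(m[0,0]*q[0]/q[2]+m[0,2],m[1,1]*q[1]/q[2]+m[1,2])
u=int(m[0,0]*q[0]/q[2]+m[0,2]);v=int(m[1,1]*q[1]/q[2]+m[1,2])
a=d['color'][v-60:v+100,u-80:u+80];cv2.imwrite('pics/crop4.png',cv2.resize(a,(600,600),interpolation=cv2.INTER_CUBIC))
E
```

```text
time_s: 5.15
position: [490.9, 12.1, 220.6]
orientation: [[0.983, -0.185, 0.0], [-0.185, -0.983, 0.001], [0.0, -0.001, -1.0]]
force: [-0.2, 0.3, -1.7]
finger_gap: 23.6
finger_force: 40.4
[490.98945469  12.62445561 220.52434008] [-0.31149651  0.52955732 -1.62516202]
334.8391647865901 190.0671060314255
```

View pics/crop4.png

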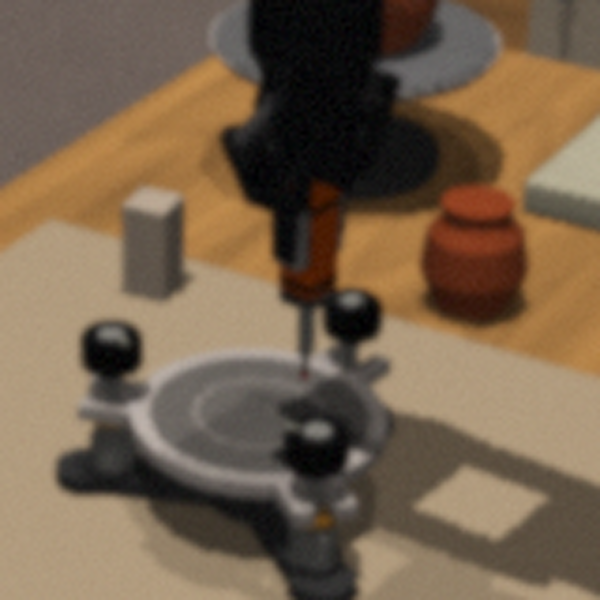

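The crop shows the probe held upright, red tip at about (303,375) hovering over the bed near the front-right knob. Descending slowly.

```bash
python3 -m pendant '[{"grip":-1,"slide":[0,0,0.02],"twist":0},{"grip":-1,"slide":[0,0,0.02],"twist":0},{"grip":-1,"slide":[0,0,0.009],"twist":0},{"grip":-1,"slide":[0,0,0.003],"twist":0},{"grip":-1,"slide":[0,0,0.002],"twist":0},{"grip":-1,"slide":[0,0,0.001],"twist":0},{"grip":-1,"slide":[0,0,0.0005],"twist":0},{"grip":-1,"slide":[0,0,0.0005],"twist":0},{"grip":-1,"slide":[0,0,0],"twist":0},{"grip":-1,"slide":[0,0,0],"twist":0}]'
```

```text
time_s: 6.45
position: [491.1, 11.9, 164.4]
orientation: [[0.983, -0.184, 0.0], [-0.184, -0.983, -0.0], [0.0, -0.0, -1.0]]
force: [0.3, 0.0, -2.0]
finger_gap: 23.8
finger_force: 40.3
```

```bash
python3 -m pendant '[{"grip":-1,"slide":[0,0,0.0004],"twist":0},{"grip":-1,"slide":[0,0,0.0004],"twist":0},{"grip":-1,"slide":[0,0,0.0004],"twist":0},{"grip":-1,"slide":[0,0,0.0004],"twist":0},{"grip":-1,"slide":[0,0,0.0004],"twist":0},{"grip":-1,"slide":[0,0,0],"twist":0},{"grip":-1,"slide":[0,0,0],"twist":0},{"grip":-1,"slide":[0,0,0],"twist":0},{"grip":-1,"slide":[0,0,0],"twist":0},{"grip":-1,"slide":[0,0,0],"twist":0}]'
```

```text
time_s: 7.7
position: [491.1, 12.0, 162.4]
orientation: [[0.983, -0.184, 0.0], [-0.184, -0.983, 0.0], [0.0, -0.0, -1.0]]
force: [-0.3, -0.1, -1.2]
finger_gap: 23.3
finger_force: 40.4
```

```bash
python3 -m pendant '[{"grip":-1,"slide":[0,0,0.0003],"twist":0},{"grip":-1,"slide":[0,0,0.0003],"twist":0},{"grip":-1,"slide":[0,0,0.0002],"twist":0},{"grip":-1,"slide":[0,0,0.0002],"twist":0},{"grip":-1,"slide":[0,0,0],"twist":0},{"grip":-1,"slide":[0,0,0],"twist":0},{"grip":-1,"slide":[0,0,0],"twist":0},{"grip":-1,"slide":[0,0,0],"twist":0},{"grip":-1,"slide":[0,0,0],"twist":0},{"grip":-1,"slide":[0,0,0],"twist":0}]'
```

```text
time_s: 8.95
position: [491.1, 11.9, 161.3]
orientation: [[0.983, -0.184, 0.0], [-0.184, -0.983, 0.0], [0.0, -0.0, -1.0]]
force: [0.1, -0.0, -0.1]
finger_gap: 23.6
finger_force: 40.5
```

Corner 3 touched: +1.7 N at TCP z 161.3, so the surface is at about 162.2. Next is corner 2.

```bash
python3 -m pendant '[{"grip":-1,"slide":[0,0,-0.012],"twist":0},{"grip":-1,"slide":[0.0174,0.028,0],"twist":0},{"grip":-1,"slide":[0.0174,0.028,0],"twist":0},{"grip":-1,"slide":[0.0174,0.028,0],"twist":0},{"grip":-1,"slide":[0,0,0.008],"twist":0},{"grip":-1,"slide":[0,0,0.002],"twist":0},{"grip":-1,"slide":[0,0,0.001],"twist":0},{"grip":-1,"slide":[0,0,0.0006],"twist":0},{"grip":-1,"slide":[0,0,0.0004],"twist":0},{"grip":-1,"slide":[0,0,0],"twist":0}]'
```

```text
time_s: 10.2
position: [526.9, -79.9, 161.5]
orientation: [[0.983, -0.184, 0.0], [-0.184, -0.983, 0.0], [0.0, -0.0, -1.0]]
force: [0.3, -1.0, 0.7]
finger_gap: 23.7
finger_force: 40.7
```

```bash
python3 -m pendant '[{"grip":-1,"slide":[0,0,-0.014],"twist":0},{"grip":-1,"slide":[0.0158,-0.0288,0],"twist":0},{"grip":-1,"slide":[0.0158,-0.0288,0],"twist":0},{"grip":-1,"slide":[0.0158,-0.0288,0],"twist":0},{"grip":-1,"slide":[0,0,0.006],"twist":0},{"grip":-1,"slide":[0,0,0.002],"twist":0},{"grip":-1,"slide":[0,0,0.0015],"twist":0},{"grip":-1,"slide":[0,0,0.001],"twist":0},{"grip":-1,"slide":[0,0,0.0005],"twist":0},{"grip":-1,"slide":[0,0,0],"twist":0}]'; python3 -c "
from h import *
f=[]
for i in range(6): read_camera('top');f.append(sense()['force'][2])
print(np.round(f,2),sense()['position'])"
```

```text
time_s: 11.45
position: [589.4, -4.4, 164.6]
orientation: [[0.983, -0.185, 0.0], [-0.185, -0.983, -0.0], [0.0, 0.0, -1.0]]
force: [-1.0, -0.6, 1.0]
finger_gap: 23.5
finger_force: 40.7
[ 0.96 -0.39  0.9  -0.23  0.61  0.97] [589.50056737  -4.13749186 164.47481494]
```

The clear contact at corner 1 comes about 3 to 3.5 mm higher than the other two, so corner 1 (at 20.8°) is the high one. Returning the probe.

```bash
python3 -m pendant '[{"grip":-1,"slide":[0,0,-0.02],"twist":0},{"grip":-1,"slide":[0,0,-0.037],"twist":0},{"grip":-1,"slide":[-0.0242,-0.0543,0],"twist":0},{"grip":-1,"slide":[-0.0242,-0.0543,0],"twist":0},{"grip":-1,"slide":[-0.0242,-0.0543,0],"twist":0},{"grip":-1,"slide":[-0.0242,-0.0543,0],"twist":0},{"grip":-1,"slide":[-0.0242,-0.0543,0],"twist":0},{"grip":-1,"slide":[0,0,0],"twist":0},{"grip":-1,"slide":[0,0,0.045],"twist":0},{"grip":-1,"slide":[0,0,0],"twist":0}]'; python3 -c "
from h import *
P=[]
for i in range(4): read_camera('top');P.append(sense()['position'])
print(np.mean(P,0))"
```

```text
time_s: 13.0
position: [518.3, 283.5, 172.9]
orientation: [[0.983, -0.185, -0.007], [-0.185, -0.983, -0.003], [-0.007, 0.004, -1.0]]
force: [-0.1, 0.2, -2.2]
finger_gap: 23.4
finger_force: 40.5
[521.00197531 284.47365101 177.30476955]
```

```bash
python3 -m pendant '[{"grip":-1,"slide":[0,-0.0005,0.015],"twist":0},{"grip":-1,"slide":[0,0,0.02],"twist":0},{"grip":-1,"slide":[0,0,0.02],"twist":0},{"grip":-1,"slide":[0,0,0.006],"twist":0},{"grip":-1,"slide":[0,0,0.002],"twist":0},{"grip":-1,"slide":[0,0,0.001],"twist":0},{"grip":-1,"slide":[0,0,0.0005],"twist":0},{"grip":-1,"slide":[0,0,0.0005],"twist":0},{"grip":-1,"slide":[0,0,0],"twist":0},{"grip":-1,"slide":[0,0,0],"twist":0}]'
```

```text
time_s: 14.45
position: [520.9, 285.7, 112.0]
orientation: [[0.983, -0.184, 0.001], [-0.184, -0.983, 0.0], [0.001, -0.001, -1.0]]
force: [-0.4, 0.1, 1.5]
finger_gap: 23.5
finger_force: 40.9
```

Probe seated (z 112.0, up-force back). Release and lift.

```bash
python3 -m pendant '[{"grip":1,"slide":[0,0,0],"twist":0},{"grip":1,"slide":[0,0,0],"twist":0},{"grip":1,"slide":[0,0,0],"twist":0},{"grip":1,"slide":[0,0,0],"twist":0},{"grip":1,"slide":[0,0,-0.01],"twist":0},{"grip":1,"slide":[0,0,-0.02],"twist":0},{"grip":1,"slide":[0,0,-0.03],"twist":0},{"grip":1,"slide":[0,0,-0.04],"twist":0},{"grip":1,"slide":[0,0,-0.04],"twist":0},{"grip":1,"slide":[0,0,0],"twist":0}]'
python3 - <<'E'
from h import *
d=snap('wrist','w2');c=cloud(d);s=sense();print(s['position'],s['joint_pos'].round(1))
near=np.hypot(c[...,0]-519,c[...,1]-285)<60
for z in (136,68):
    q=near&(np.abs(c[...,2]-z)<2.5)
    p=c[q].astype(np.float32);print(z,len(p),np.median(p[:,2]),cv2.minAreaRect(p[:,:2].copy()))
E
```

```text
time_s: 15.7
position: [522.9, 286.5, 258.6]
orientation: [[0.983, -0.184, 0.01], [-0.184, -0.983, 0.004], [0.009, -0.006, -1.0]]
force: [0.1, 0.9, -0.0]
finger_gap: 85.2
finger_force: 0.0
[521.81808988 286.11137186 255.50759948] [ 21.6  -1.4  96.4   0.   84.6 122.2]
136 959 135.86972 ((519.7973022460938, 285.53399658203125), (23.56182098388672, 24.866409301757812), 79.47430419921875)
68 4462 67.897736 ((519.2969360351562, 284.7601318359375), (76.18032836914062, 76.62525939941406), 79.00182342529297)
```

```bash
python3 -m pendant '[{"grip":1,"slide":[0.0306,0.0502,0],"twist":0},{"grip":1,"slide":[0.0306,0.0502,0],"twist":0},{"grip":1,"slide":[0.0306,0.0502,0],"twist":0},{"grip":1,"slide":[0.0306,0.0502,0],"twist":0},{"grip":1,"slide":[0.0306,0.0502,0],"twist":0},{"grip":1,"slide":[0,0,0],"twist":-10.6},{"grip":1,"slide":[0,0,0],"twist":-10.6},{"grip":1,"slide":[0,0,0],"twist":-10.6},{"grip":1,"slide":[0,0,0],"twist":-10.6},{"grip":1,"slide":[0,0,0],"twist":-10.6}]'; python3 -m pendant '[{"grip":1,"slide":[0,0,0],"twist":-10.6},{"grip":1,"slide":[0,0,0],"twist":-10.6},{"grip":1,"slide":[0,0,0],"twist":-10.6},{"grip":1,"slide":[0,0,0],"twist":-10.6},{"grip":1,"slide":[0,0,0],"twist":-10.6},{"grip":1,"slide":[0,0,0],"twist":-10.6},{"grip":1,"slide":[0,0,0],"twist":-10.6},{"grip":1,"slide":[0,0,0],"twist":-10.6},{"grip":1,"slide":[0,0,0],"twist":-10.6},{"grip":1,"slide":[0,0,0],"twist":-10.6}]' 20
python3 - <<'E'
from h import *
d=snap('wrist','w3');c=cloud(d);s=sense();print(s['position'],s['joint_pos'].round(1),s['orientation'].round(3))
q=(np.hypot(c[...,0]-625,c[...,1]-10)<45)&(c[...,2]>106)&(c[...,2]<116)
p=c[q].astype(np.float32);print(len(p),np.median(p,0),cv2.minEnclosingCircle(p[:,:2].copy()))
E
```

```text
time_s: 17.0
position: [624.0, 10.7, 250.1]
orientation: [[0.735, 0.679, -0.002], [0.679, -0.735, 0.0], [-0.001, -0.002, -1.0]]
force: [0.4, 0.6, -0.7]
finger_gap: 85.4
finger_force: 0.0
time_s: 18.25
position: [624.0, 10.7, 250.1]
orientation: [[-0.855, 0.519, -0.002], [0.519, 0.855, 0.0], [0.002, -0.001, -1.0]]
force: [0.2, 0.3, -0.4]
finger_gap: 85.4
finger_force: 0.0
[624.01611193  10.74238977 250.145465  ] [ -5.8   3.   92.5   0.   84.7 -64.8] [[-0.857  0.516 -0.002]
 [ 0.516  0.857  0.   ]
 [ 0.002 -0.001 -1.   ]]
1628 [625.95496   14.979349 110.61922 ] ((626.8610229492188, 14.534107208251953), 19.693973541259766)
```

View pics/w3.png

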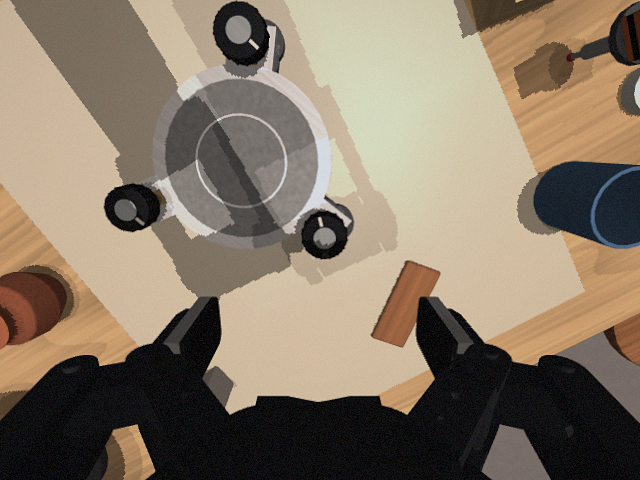

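The picture shows the high knob at (324,235). From the wrist depth its centre is (626.9, 14.5) and its top 110.6 mm, which fits a corner about 4.6 mm high. Descend and grip.

```bash
python3 -m pendant '[{"grip":1,"slide":[-0.0005,0.0047,0.02],"twist":0},{"grip":1,"slide":[0,0,0.04],"twist":0},{"grip":1,"slide":[0,0,0.045],"twist":0},{"grip":1,"slide":[0,0,0.03],"twist":0},{"grip":1,"slide":[0,0,0.013],"twist":0},{"grip":-1,"slide":[0,0,0],"twist":0},{"grip":-1,"slide":[0,0,0],"twist":0},{"grip":-1,"slide":[0,0,0],"twist":0},{"grip":-1,"slide":[0,0,0],"twist":0},{"grip":-1,"slide":[0,0,0],"twist":0}]' 20; python3 -c "
from h import *
f=[]
for i in range(5): read_camera('top');s=sense();f.append(np.r_[s['force'],s['torque'],s['position']])
f=np.mean(f,0);print(f.round(2), (s['orientation'].T@f[:3]).round(2))"
```

```text
time_s: 19.55
position: [628.5, 13.8, 105.5]
orientation: [[-0.851, 0.524, 0.002], [0.524, 0.851, -0.001], [-0.003, 0.0, -1.0]]
force: [-3.1, -1.8, 5.5]
finger_gap: 37.4
finger_force: 21.4
[-2.6100e+00 -1.9800e+00  5.9500e+00 -3.7000e-01  4.4000e-01 -1.0000e-02
  6.2855e+02  1.3810e+01  1.0550e+02] [ 1.17 -3.06 -5.95]
```

```bash
python3 -m pendant '[{"grip":-1,"slide":[-0.0005,-0.0005,-0.0017],"twist":0},{"grip":-1,"slide":[0,-0.0005,-0.0017],"twist":0},{"grip":-1,"slide":[0,0,0],"twist":0},{"grip":-1,"slide":[0,0,0.00025],"twist":7.5},{"grip":-1,"slide":[0,0,0.00025],"twist":7.5},{"grip":-1,"slide":[0,0,0.00025],"twist":7.5},{"grip":-1,"slide":[0,0,0.00025],"twist":7.5},{"grip":-1,"slide":[0,0,0],"twist":0},{"grip":-1,"slide":[0,0,0],"twist":0},{"grip":-1,"slide":[0,0,0],"twist":0}]' 25
cat > k.py <<'E'
from h import *
f=[];Z=[];T=[]
for i in range(5):
    d=read_camera('top');s=sense();f.append(np.r_[s['force'],s['torque'],s['position']])
    c=cloud(d);q=(np.hypot(c[...,0]-536,c[...,1]+24)<75)&(np.abs(c[...,2]-64)<8);Z.append(c[q])
    r=np.hypot(c[...,0]-536,c[...,1]+24);q=(r<260)&(r>140)&(np.abs(c[...,2])<8);T.append(c[q])
    w=(np.hypot(c[...,0]-536,c[...,1]+24)<60)
f=np.mean(f,0);o=s['orientation'];print('F tool',(o.T@f[:3]).round(2),'Tq',f[3:6].round(2),'pos',f[6:].round(1),'yaw',np.degrees(np.arctan2(o[1,0],o[0,0])).round(1))
def pl(P):
    P=np.concatenate(P);x=P[:,:2]-[536,-24];k=np.ones(len(P),bool)
    for _ in range(4):
        A=np.c_[x,np.ones(len(P))];b=np.linalg.lstsq(A[k],P[k,2],rcond=None)[0];k=np.abs(A@b-P[:,2])<1.5
    return b,k.mean(),len(P)
b,kb,nb=pl(Z);t,kt,nt=pl(T);u=np.radians(20.8);g=(b-t)[:2]
print('bed',b*[95,95,1],kb,nb//5,'table',t*[95,95,1],kt,nt//5,'h1',142.5*(g@[np.cos(u),np.sin(u)]),'cross',142.5*(g@[-np.sin(u),np.cos(u)]),'centre z',b[2]-t[2])
E
python3 k.py
```

```text
time_s: 21.05
position: [628.0, 13.5, 104.7]
orientation: [[-0.475, 0.88, 0.002], [0.88, 0.475, 0.001], [-0.0, 0.002, -1.0]]
force: [6.4, -0.3, -6.3]
finger_gap: 37.0
finger_force: 26.7
F tool [-2.84  4.35  6.  ] Tq [-0.04 -0.92 -0.09] pos [628.   13.5 104.7] yaw 118.4
bed [ 2.12383175  0.89593336 63.38462087] 0.4463318562284589 812 table [-0.05804188 -0.14298908  0.7240851 ] 0.414782404009914 14444 h1 3.612900125586166 cross 0.2946192807499842 centre z 62.66053576201717
```

```bash
python3 -m pendant '[{"grip":-1,"slide":[-0.0003,0.0006,0.0017],"twist":0},{"grip":-1,"slide":[0,0,0.00033],"twist":10},{"grip":-1,"slide":[0,0,0.00033],"twist":10},{"grip":-1,"slide":[0,0,0.00033],"twist":10},{"grip":-1,"slide":[0,0,0.00033],"twist":10},{"grip":-1,"slide":[0,0,0.00033],"twist":10},{"grip":-1,"slide":[0,0,0.00033],"twist":10},{"grip":-1,"slide":[0,0,0],"twist":0},{"grip":-1,"slide":[0,0,0],"twist":0},{"grip":-1,"slide":[0,0,0],"twist":0}]' 25; python3 k.py
```

```text
time_s: 22.55
position: [627.8, 13.5, 102.6]
orientation: [[0.522, 0.853, -0.001], [0.853, -0.522, 0.0], [-0.0, -0.001, -1.0]]
force: [-5.1, 0.8, 5.5]
finger_gap: 36.5
finger_force: 27.7
F tool [-2.13 -3.56 -5.87] Tq [ 0.02  0.67 -0.07] pos [627.8  13.5 102.6] yaw 58.5
bed [ 0.90490247  1.17740591 63.09444621] 0.44212962962962965 864 table [-0.07707132 -0.12965196  0.73485972] 0.41536332179930796 14450 h1 2.073179491293092 cross 1.309748295886479 centre z 62.359586496693346
```

```bash
python3 -m pendant '[{"grip":-1,"slide":[-0.0002,-0.0003,-0.0008],"twist":0},{"grip":-1,"slide":[0,0,0.00033],"twist":10},{"grip":-1,"slide":[0,0,0.00033],"twist":10},{"grip":-1,"slide":[0,0,0.00033],"twist":10},{"grip":-1,"slide":[0,0,0.00033],"twist":10},{"grip":-1,"slide":[0,0,0.00026],"twist":8},{"grip":-1,"slide":[0,0,0],"twist":0},{"grip":-1,"slide":[0,0,0],"twist":0},{"grip":-1,"slide":[0,0,0],"twist":0},{"grip":-1,"slide":[0,0,0],"twist":0}]' 25; python3 k.py
```

```text
time_s: 24.05
position: [627.5, 13.7, 101.0]
orientation: [[0.983, 0.181, -0.001], [0.181, -0.983, 0.001], [-0.001, -0.001, -1.0]]
force: [-3.0, 3.3, 1.8]
finger_gap: 37.2
finger_force: 27.5
F tool [-2.27 -4.23 -2.45] Tq [0.57 0.59 0.06] pos [627.5  13.7 101. ] yaw 10.4
bed [ 0.07900008  0.29412189 62.13470352] 0.45707656612529 862 table [-0.07374444 -0.13402411  0.71923335] 0.4137682465309065 14427 h1 0.44224067777117726 cross 0.5190018519721988 centre z 61.41547016339891
```

```bash
python3 -m pendant '[{"grip":1,"slide":[0,0,0],"twist":0},{"grip":1,"slide":[0,0,0],"twist":0},{"grip":1,"slide":[0,0,0],"twist":0},{"grip":1,"slide":[0,0,0],"twist":0},{"grip":1,"slide":[0,0,-0.01],"twist":0},{"grip":1,"slide":[0,0,-0.02],"twist":0},{"grip":1,"slide":[0,0,-0.04],"twist":0},{"grip":1,"slide":[0,0,-0.04],"twist":0},{"grip":1,"slide":[0,0,-0.04],"twist":0},{"grip":1,"slide":[0,0,0],"twist":0}]'; python3 -m pendant '[{"grip":1,"slide":[-0.0112,-0.0573,0],"twist":0},{"grip":1,"slide":[-0.0112,-0.0573,0],"twist":0},{"grip":1,"slide":[-0.0112,-0.0573,0],"twist":0},{"grip":1,"slide":[-0.0112,-0.0573,0],"twist":0},{"grip":1,"slide":[-0.0112,-0.0573,0],"twist":0},{"grip":1,"slide":[0,0,0],"twist":0},{"grip":1,"slide":[0,0,0],"twist":0},{"grip":1,"slide":[0,0,0],"twist":0},{"grip":1,"slide":[0,0,0],"twist":0},{"grip":1,"slide":[0,0,0],"twist":0}]'
cat > m.py <<'E'
from h import *
def ana(d):
    c=cloud(d);r=np.hypot(c[...,0]-536,c[...,1]+24)
    def pl(q):
        P=c[q];A=np.c_[P[:,:2]-[536,-24],np.ones(len(P))];k=np.ones(len(P),bool)
        for _ in range(5):
            b=np.linalg.lstsq(A[k],P[k,2],rcond=None)[0];k=np.abs(A@b-P[:,2])<2
        return b,k.sum()
    b,nb=pl((r<70)&(np.abs(c[...,2]-64)<8));t,nt=pl((r<220)&(r>135)&(np.abs(c[...,2])<6)); g=(b-t)[:2];u=np.radians(20.8)
    K=[]
    for x,y in [(626,11),(521.5,-117),(463,36.5)]:
        q=(np.hypot(c[...,0]-x,c[...,1]-y)<15)&(c[...,2]>98)&(c[...,2]<118); K.append(np.median(c[q][:,2]))
    return np.r_[142.5*(g@[np.cos(u),np.sin(u)]),142.5*(g@[-np.sin(u),np.cos(u)]),b[2]-t[2],K,nb]
print('before',ana(load('top0')).round(2))
R=[ana(snap('top','top9')) for _ in range(6)];print('now',np.mean(R,0).round(2),np.std(R,0).round(2))
E
python3 m.py
```

```text
time_s: 25.55
position: [630.3, 13.1, 258.7]
orientation: [[0.984, 0.18, 0.011], [0.18, -0.984, -0.001], [0.011, 0.003, -1.0]]
force: [0.0, 0.4, -0.9]
finger_gap: 85.6
finger_force: 0.0
time_s: 26.8
position: [521.5, 284.3, 251.2]
orientation: [[0.984, 0.179, -0.0], [0.179, -0.984, -0.0], [-0.0, 0.0, -1.0]]
force: [0.6, 0.7, -0.3]
finger_gap: 85.7
finger_force: 0.0
before [ 5.5300e+00 -6.0000e-01  6.3380e+01  1.1090e+02  1.0612e+02  1.0597e+02
  1.2740e+03]
now [2.1000e-01 1.9000e-01 6.1480e+01 1.0610e+02 1.0607e+02 1.0607e+02
 1.2560e+03] [ 0.39  0.32  0.06  0.15  0.31  0.18 20.07]
```

View pics/top9.png

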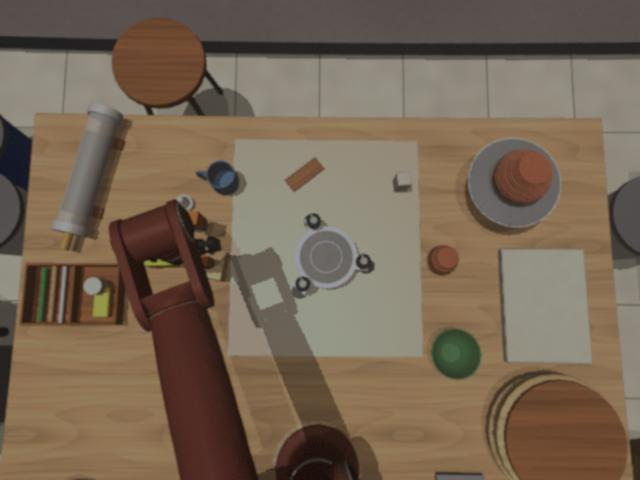

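The view shows everything in place, with the probe and stand under the raised gripper. The knobs measure 106.10, 106.07 and 106.07 mm. I'll average some more, and hand in if they stay within 0.3 mm.

Run:
```python
from h import *
import io,contextlib
with contextlib.redirect_stdout(io.StringIO()): from m import ana
R=np.array([ana(read_camera('top')) for _ in range(20)]);print(R.mean(0).round(2),(R.std(0)/20**.5).round(2))
d=R[:,3].mean()-R[:,4:6].mean();print(d,R[:,0].mean())
if abs(d)<.3 and abs(R[:,0].mean())<.5: print(hand_in())
```

```text
[ 2.8000e-01 -9.0000e-02  6.1420e+01  1.0622e+02  1.0614e+02  1.0601e+02
  1.2655e+03] [0.1  0.07 0.02 0.07 0.05 0.07 5.03]
0.14831607246215128 0.28246534768204823
the job is handed in; nothing more can be done
None
```

The job is handed in: probing found the high corner at the screw farthest from the robot, the probe is back upright in its stand, and winding that knob about 138° clockwise brought the bed level to within about 0.3 mm by the top camera.

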